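# Pin the bamboo-handle press and hold it shut

### The arm

A 6-joint arm with a two-finger parallel gripper is mounted at the origin on the work surface. World frame = base frame: x ahead of the robot, y to its left, z up, the work surface at z = 0. Lengths are in mm, angles in rad, forces in N, time in s.
With the tool pointing down it reaches from about 400 to 925 mm from the base axis. Payload 12.5 kg.
Tool frame: the origin (TCP) lies at the very end of the fingers, on their centre line; the grasp point (between the pads) lies behind it (hold_point_z is the z of the grasp point in the tool frame, in mm); z points along the fingers, y is the line along which they close (so a half turn about z gives the same grasp; the last joint's range is limited). The gripper opens to 95 mm and grips with 3 to 60 N. Pads are 20 mm wide; open, the fingers measure 119 mm over their backs; the gripper's body (75 mm by 180 mm) begins 59 mm behind the grasp point.
Start: joints at [1.142, 0.491, 1.559, -0, 1.092, -0.106], TCP at [198.249, 592.746, 178.961] pointing down, gripper open.
Joint ranges: [-3.1, 3.1], [-0.84, 2.19], [0.05, 2.79], [-1.13, 4.28], [0.06, 2.93], [-2.69, 2.69]. Speed limits (rad/s): [2.22, 2.22, 2.79, 3.14, 3.14, 3.14].

### API

Orientations are given as a unit quaternion [w, x, y, z].
In Python, from station import observe, get_image, finish_job, hold_point_z gives the robot as it stands.
- The arm moves only by the tool move_arm, never from a script. Its argument "moves" is a list of rows, each an object of numbers: "tx", "ty", "tz": the shift along the tool's x, y, z in cm; "wx", "wy", "wz": the turn, a rotation vector about the tool's x, y, z in degrees; "claw": the opening, from -1 (shut) to 1 (fully open). A call has exactly 8 rows; each row is the pose to reach, as a shift and turn from the pose commanded when the call began, along the tool's axes at that moment; what a row does not reach only later rows make up. A row lasts 1/8 s, in which the tool goes at most 62.5 mm and 10.7 degrees, less where a joint would pass 70% of its speed; a pose out of reach is approached as far as the arm can. A call with a gripper value outside its range is refused whole. The fingers move at their own pace and stop on an object; "newtons" is the grip in N (left out, the last holds). Time passes only in rows, so rows that repeat a pose let the fingers close, or fill a call up. It gives the time, the measured TCP pose, the force, the opening and the grip force at its end, in the units of the state.
- observe(): the state, without advancing time (a new reading comes with each control period).
- get_image(name): name is "side" or "top" or "wrist"; returns a dict with "color" (420x560x3 uint8, red, green, blue), "range_z" (420x560 float32, mm along the optical axis (not along the pixel's ray), 0 where there is no reading), "vfov" (degrees; the focal length in pixels is half the picture's height over the tangent of half this angle, whatever the lens; pixels are square), "cx", "cy" (the principal point, pixels), "dist" ([k1, k2, p1, p2, k3] as OpenCV has them; the pictures are not rectified), "rvec" (rotation vector, rad) and "tvec" (3), from world to camera coordinates, as OpenCV has them. Camera axes: x right, y down, z forward; pixel columns grow to the right and rows downward; lengths in mm; the calibration is good to about 2 mm. A picture is of the moment at which its call begins.
- finish_job(): hands the job in; it is judged then, once.
The state is a dict: "time": time; "joint_pos": joint angles; "joint_vel": joint speeds; "effort": joint torques, N m; "ee_pos": TCP position; "ee_rot": TCP orientation; "wrist_force": force on the tool from outside, world axes, zero at the start; "wrist_torque": the same for the moment, N m; "width": finger opening in mm; "grasp_force": force on a finger pad.
Only numpy, scipy, OpenCV 4.12 (cv2) and the standard library are available. Lean on these libraries where they do the work, as an engineer would, in place of code of your own. Each camera call takes 0.05 s, during which the arm holds its last target. There are 200 camera calls.

### The job

A seal stone has been left standing on the lower half of the open hinged handle press: stand it upright on the bamboo mat, wholly on it, and let go. Then fold the press's upper half down, put the round-headed steel pin from the stand down through the holes of both brass ears, fully home with its collar on the upper ear, and press down so that the springy halves are fully shut. Finish while still pressing and holding them shut; leave the square-headed pin, the white seal and the ink jar where they are.

Things in the scene. Friction and masses are not known exactly. Their poses are not given: they have to be found in the camera images.
- press: Wooden handle press, fixed. Lower half: block 150 (x) x 110 (y) x 45 mm high; origin at the centre of its underside, z up. The hinge runs along y at its +x top edge (x = 75, z = 45 mm). A brass ear 40 x 40 x 12 mm sticks out of its -x side (x from -115 to -75 mm, top at z = 45 mm, open beneath) with a vertical 13 mm through hole.
- lid (a joint): Angle of the upper half, rad: 0 shut, 1.57 upright, at most 1.85 (leaning past upright). Starts at 1.4 to 1.75, held by slight hinge friction; pushed below about 1.2 it sinks slowly by itself and rests ajar on the bamboo at 0.05 to 0.1. Shutting it from there takes 6 to 9 N downward at the ear; released, it springs ajar again.
- lid_hinge (a point): Middle of the hinge axis, level with the lower half's top. Upper half: wooden board 150 x 110 x 20 mm, 0.25 kg, reaching from here to the press's -x when shut (underside at hinge height), with a brass ear 40 x 40 x 12 mm on its free end, 150 to 190 mm from the hinge, flush with the board's underside.
- lid_hole (a point): Centre of the 13 mm through hole in the upper half's ear, at the ear's upper (outer) face: 170 mm from the hinge axis and 12 mm above the board's underside plane. z = outward from the ear, x = toward the hinge. When shut the hole lies exactly over the lower one.
- press_hole (a point): Centre of the 13 mm hole in the lower ear, at the ear's upper face (45 mm above the counter).
- bamboo_mid (a point): Middle of the bamboo brush handle, 12 mm thick and 190 mm long, lying along the press's y in a felt groove 50 mm from the hinge and reaching 40 mm out of both sides. It is springily bedded and stands about 4 mm proud of the lower half's top; the upper half pushes it flush.
- seal: Reddish seal stone to clear away: square block 26 x 26 mm, 50 mm tall with a low round knob on top (62 mm in all), 0.08 to 0.15 kg; origin at the centre of its underside, standing on the lower half, near the ears, z up.
- mat: Flat pale bamboo mat, 170 (x) x 150 (y) x 4 mm, fixed on the counter; origin at the centre of its underside, z up.
- stand: Dark wooden pin stand, fixed, 60 (x) x 130 (y) x 50 mm high; two vertical 13 mm holes 70 mm apart at y = -35 and +35 mm; origin at the centre of its underside. The two pins stand in them in either order.
- pin: Round-headed steel pin, upright: shank 10 mm diameter, 45 mm long, tapered tip; then a collar 24 mm across, 4 mm thick; then a round grip 18 mm diameter, 38 mm tall (87 mm in all, 0.06 kg). Origin at the tip, z to the head. In the stand its collar rests on the stand's top, tip 5 mm above the counter. Its yaw does not matter.
- pin_tip (a point): Tip of the pin's shank (same point as the origin of the pin).
- spare: A shorter pin with a square head 24 x 24 x 30 mm, shank 25 mm: not the one wanted, stays in its hole. Origin at its tip.
- seal2: A wider white stone seal, 32 x 32 x 55 mm, standing on the counter; a bystander. Origin at the centre of its underside.
- ink: Ink jar, 48 mm in diameter and 75 mm tall, a bystander. Origin at the centre of its underside.

How it is judged (in metres and radians):
On the way, in this order (a step that is already met when the one before it is completed fails the run):
1. the seal stone stands on the mat, released, while the upper half is still up (x of seal in the frame of mat between -0.075 and 0.075 m and y of seal in the frame of mat between -0.065 and 0.065 m and z of seal in the frame of mat between 0 and 0.008 m and angle between seal's own z axis and vertical below 0.15 rad and contact force between the fingers and seal below 0.1 N and linear speed of seal below 0.03 m/s), for 0.2 s.
2. the upper half is folded down onto the bamboo handle (value of joint lid below 0.2 rad), for 0.2 s.
3. the pin has passed through both ears (horizontal distance between pin_tip and press_hole below 0.005 m and z of pin_tip in the frame of press below 0.03 m and value of joint lid below 0.2 rad), for 0.1 s.
At the end, for the whole second after the job is handed in: Robot still presses pin or upper half (over 2 N); halves shut (below 0.018 rad); pin upright (0.12 rad) through both holes, tip within 5 mm of the axis and 5 to 17 mm above the counter; seal stone upright (0.15 rad) on the mat, its centre within 75 (x) and 65 mm (y) of the mat's (x of seal in the frame of mat between -0.075 and 0.075 m and y of seal in the frame of mat between -0.065 and 0.065 m and z of seal in the frame of mat between 0 and 0.008 m and angle between seal's own z axis and vertical below 0.15 rad and horizontal distance between pin_tip and press_hole below 0.005 m and z of pin_tip in the frame of press between 0.005 and 0.017 m and angle between pin's own z axis and vertical below 0.12 rad and value of joint lid below 0.018 rad and (contact force between any of the fingers, the arm and pin above 2 N or contact force between any of the fingers, the arm and press above 2 N)); the arm keeps its last pose, push and grip.
It fails at once if the square-headed pin is displaced more than 30 mm (distance of spare from where it was at the start of the episode above 0.03 m).
It fails at once if the white seal is displaced more than 30 mm (distance of seal2 from where it was at the start of the episode above 0.03 m).
It fails at once if the ink jar is displaced more than 30 mm (distance of ink from where it was at the start of the episode above 0.03 m).
It also fails if it takes over 72 s, if anything falls off the work surface, if the arm or the gripper's body presses on something with over 40 N, if the wrist force passes 120 N, or if a joint passes its speed limit or range.

## Working session

There is one attempt and no reset: what is moved stays moved. The work goes in short steps, Python scripts to look and compute and a tool call to move; the robot and the scene stay as the last step left them, time stands still between calls to the robot, and variables do not carry over. Pictures are saved under pics/ and viewed, at most 10 in all, crops included, and the job is handed in when it is done.

Besides the shell and the picture viewer there is one more tool, called after "Request:" as name([rows], argument=value, ...), one row to a line, values as JSON. move_arm: Moves the arm, as the interface text tells. Its arguments: {"type":"object","properties":{"moves":{"type":"array","items":{"type":"object","properties":{"tx":{"type":"number"},"ty":{"type":"number"},"tz":{"type":"number"},"wx":{"type":"number"},"wy":{"type":"number"},"wz":{"type":"number"},"claw":{"type":"number"}}}},"newtons":{"type":"number"}},"required":["moves"]}

```bash
mkdir -p pics; ls; cat > h.py <<'E'
import numpy as np, cv2
from station import observe, get_image, finish_job, hold_point_z
def K(im):
    f=im["color"].shape[0]/2/np.tan(np.radians(im["vfov"])/2)
    return np.array([[f,0,im["cx"]],[0,f,im["cy"]],[0,0,1]])
def cloud(im):
    h,w=im["range_z"].shape
    uv=np.stack(np.meshgrid(np.arange(w),np.arange(h)),-1).reshape(-1,1,2).astype(float)
    n=cv2.undistortPoints(uv,K(im),np.array(im["dist"],float)).reshape(h,w,2)
    z=im["range_z"][...,None]
    p=np.concatenate([n*z,z],-1)
    R=cv2.Rodrigues(np.array(im["rvec"],float))[0]
    P=(p-np.array(im["tvec"],float).reshape(3))@R
    P[im["range_z"]<=0]=np.nan
    return P
def save(im,name): cv2.imwrite("pics/"+name,im["color"][...,::-1])
def rot():
    from scipy.spatial.transform import Rotation
    q=observe()["ee_rot"]; return Rotation.from_quat([q[1],q[2],q[3],q[0]]).as_matrix()
E
python3 - <<'E'
from h import *
print(hold_point_z, observe())
for n in("top","side"):
    im=get_image(n); save(im,n+"0.png"); np.save(n+"0.npy",cloud(im))
    cv2.imwrite(n+"raw.png",im["color"][...,::-1])
    print(n,im["vfov"],im["rvec"],im["tvec"],im["dist"])
E
```

```text
pics
-18.8 {'time': 0.0, 'joint_pos': array([ 1.14238092e+00,  4.91568067e-01,  1.55944377e+00,  1.28984887e-05,
        1.09168249e+00, -1.05609982e-01]), 'joint_vel': array([-0.00082719, -0.00025554, -0.00126919,  0.00056182,  0.00066211,
       -0.0014382 ]), 'effort': array([ 1.23750931e-03, -6.12653661e+01, -2.58179158e+01,  6.92414911e-02,
        4.82725224e-02, -7.14011480e-05]), 'ee_pos': array([198.13379862, 592.47297631, 178.35843647]), 'ee_rot': array([-1.50856934e-04,  1.60705759e-01,  9.87002207e-01, -5.29804855e-04]), 'wrist_force': array([ 0.54350627, -0.06442509, -0.61047949]), 'wrist_torque': array([-0.03059649, -0.00248089, -0.02064553]), 'grasp_force': 0.0, 'width': 94.84508282401828}
top 52.21576981266362 [ 2.18957958 -2.18925767  0.06451776] [   4.70058173  541.20318242 1091.06827723] [-0.10555796  0.          0.          0.          0.        ]
side 48.56504539724099 [-0.04183179  2.81196758 -1.38841179] [ 536.57580268   92.2135348  1095.74616824] [-0.14374131  0.          0.          0.          0.        ]
```

View pics/top0.png

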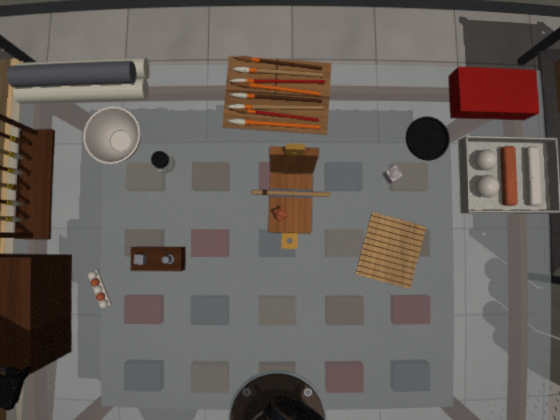

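View pics/side0.png

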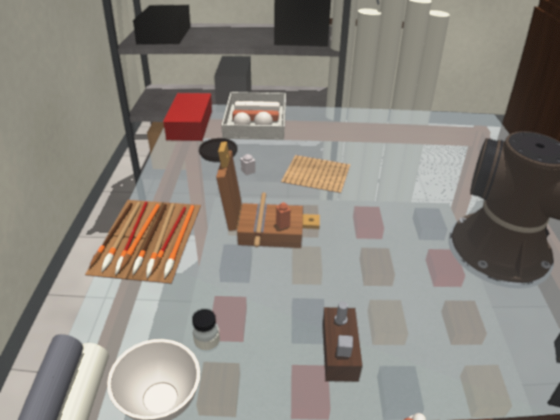

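The top view shows the press ear at (289,240), seal at (279,213), lid at (293,160), mat at (391,249), and stand at (157,259) with the square pin at (139,259) and the round one at (167,259). The side view agrees.

```bash
python3 - <<'E'
from h import *
P=np.load("top0.npy"); img=cv2.imread("topraw.png"); hsv=cv2.cvtColor(img,cv2.COLOR_BGR2HSV)
def reg(u0,u1,v0,v1,z0,z1,name):
    q=P[v0:v1,u0:u1]; m=(q[...,2]>z0)&(q[...,2]<z1); pts=q[m]
    if len(pts)<4: print(name,len(pts));return
    ctr=np.median(pts,0); r=cv2.minAreaRect(pts[:,:2].astype(np.float32))
    print(name,len(pts),"med",ctr.round(1),"rect",np.round(r[0],1),np.round(r[1],1),round(r[2],1))
reg(265,315,196,234,35,52,"lower top")
reg(276,300,232,252,35,52,"ear")
reg(268,292,200,224,80,105,"seal top"); reg(268,292,200,224,104,120,"seal knob")
reg(350,435,205,295,2,9,"mat")
reg(125,190,240,278,42,55,"standtop")
reg(125,152,240,278,70,100,"spare head"); reg(152,190,240,278,80,110,"pin head")
reg(262,325,140,178,150,280,"lid")
reg(380,410,160,186,40,70,"seal2"); reg(145,180,145,175,60,90,"ink")
for u,v in((289,240),(279,213),(293,160),(391,249),(139,259),(167,259),(150,252)): print((u,v),P[v,u].round(1),hsv[v,u])
# lid wood / ear cloud
q=P[140:180,262:325].reshape(-1,3); q=q[~np.isnan(q).any(1)]
for a in range(160,280,20):
    s=q[(q[:,2]>a)&(q[:,2]<a+20)]
    if len(s): print("lid z",a,len(s),s.min(0).round(1),s.max(0).round(1))
S=np.load("side0.npy"); simg=cv2.imread("sideraw.png")
for u,v in((225,155),(232,190),(283,215),(312,221),(341,313),(345,345),(236,200)): print("side",(u,v),S[v,u].round(1))
v=np.vstack([np.hstack([img[130:300,240:440]]*1)]); cv2.imwrite("pics/crop1.png",cv2.resize(v,None,fx=3.5,fy=3.5))
E
```

```text
lower top 1441 med [533.7 -37.9  44.8] rect [532.8 -32. ] [108.8  93.7] 89.9
ear 241 med [470.9 -30.5  45. ] rect [468.4 -34.2] [42.8 40.2] 89.9
seal top 97 med [533.1  -7.4  96.2] rect [534.3  -8.7] [26.  24.9] 26.6
seal knob 35 med [534.9  -9.6 105.8] rect [533.6  -8.5] [16.2 14.5] 14.5
mat 3369 med [ 441.8 -297.1    4. ] rect [ 443.6 -303.2] [225.7 234.6] 89.3
standtop 1005 med [423.  301.2  49.7] rect [421.2 306.4] [ 58.2 131.7] 0.4
spare head 104 med [419.9 339.9  79.3] rect [419.9 341.6] [26.5 24.6] 84.0
pin head 48 med [421.  269.9  90.8] rect [420.4 270. ] [14.7 16.5] 67.5
lid 750 med [659.2 -35.8 191.8] rect [662.7 -37.2] [106.2  25.2] 88.3
seal2 135 med [ 637.1 -297.    48.8] rect [ 638.2 -299.1] [31.9 29.7] 32.4
ink 247 med [669.1 292.3  74.6] rect [669.3 294.3] [41.7 40.3] 25.3
(289, 240) [468.2 -31.8  -1.3] [ 96  13 100]
(279, 213) [532.6  -4.9 107.3] [  8 170 135]
(293, 160) [651.4 -36.6 153. ] [ 15 174  57]
(391, 249) [ 444.1 -299.5    3.2] [ 16 123 139]
(139, 259) [421.1 338.7  78. ] [130   7 117]
(167, 259) [422.2 265.7  90.1] [135   4 119]
(150, 252) [437.4 320.1  48.3] [ 12 171  58]
lid z 160 132 [650.1 -88.1 160. ] [656.8  15.9 179.9]
lid z 180 356 [653.1 -90.6 180.1] [676.   15.6 199.4]
lid z 200 57 [655.8 -55.5 200.2] [661.4 -17.  219.4]
lid z 220 142 [658.3 -55.1 220.1] [673.5 -16.6 236.9]
side (225, 155) [662.3 -23.3 218.9]
side (232, 190) [651.1 -20.  130.4]
side (283, 215) [535.9   6.7  84.2]
side (312, 221) [467.  -34.9  35.6]
side (341, 313) [425.9 279.1  78. ]
side (345, 345) [424.5 350.7  80.4]
side (236, 200) [645.5 -35.7  91.2]
```

View pics/crop1.png

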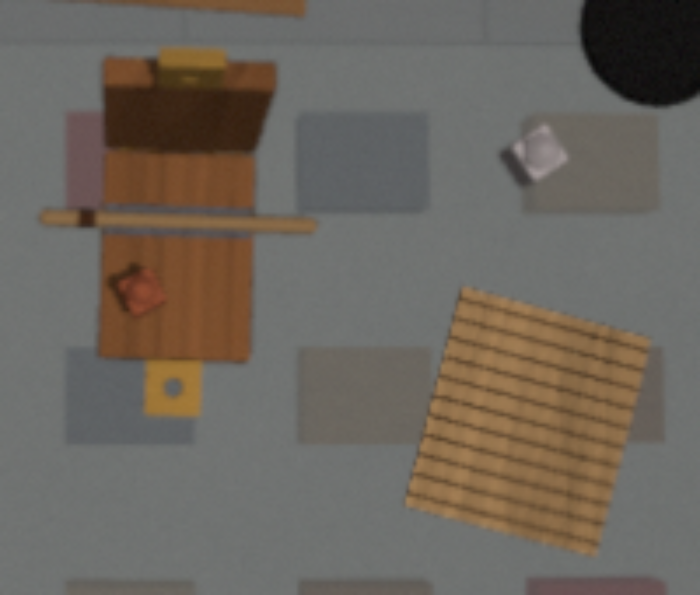

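The crop shows the seal turned about 30°, the press turned about -2°, and the hole near crop (174,387).

```bash
cat >> h.py <<'E'
def ray(im,uv,z):
    n=cv2.undistortPoints(np.array([[uv]],float),K(im),np.array(im["dist"],float)).reshape(2)
    R=cv2.Rodrigues(np.array(im["rvec"],float))[0]; C=-R.T@np.array(im["tvec"],float).reshape(3)
    d=R.T@np.array([*n,1]); return C+d*(z-C[2])/d[2]
def go(target,yaw_y):  # target TCP xyz, world angle (deg) of closing line; tool assumed down
    R=rot(); p=observe()["ee_pos"]; a=np.degrees(np.arctan2(R[1,1],R[0,1]))
    d=(yaw_y-a+90)%180-90
    print("tool shift cm",(R.T@(np.array(target)-p)/10).round(2),"wz",round(-d,2),"tilt",R[:,2].round(3))
E
python3 - <<'E'
from h import *
im=get_image("top"); P=cloud(im); hsv=cv2.cvtColor(im["color"],cv2.COLOR_RGB2HSV)
def comp(m,z,name):
    n,l,s,c=cv2.connectedComponentsWithStats(m.astype(np.uint8)); k=1+np.argmax(s[1:,4]); pts=np.argwhere(l==k)[:,::-1]
    w=np.array([ray(im,q,z)[:2] for q in pts],np.float32); r=cv2.minAreaRect(w)
    print(name,len(pts),np.round(r[0],1),np.round(r[1],1),round(r[2],1),"mean",w.mean(0).round(1))
box=np.zeros(P.shape[:2],bool)
b=box.copy(); b[200:226,266:294]=1; comp(b&(P[...,2]>80)&(P[...,2]<115),95,"seal")
b=box.copy(); b[205:295,350:435]=1; comp(b&(hsv[...,1]>70),4,"mat")
b=box.copy(); b[233:252,278:302]=1; comp(b&(hsv[...,1]>110)&(hsv[...,0]>15)&(hsv[...,0]<32),45,"ear")
b=box.copy(); b[235:246,284:295]=1; comp(b&(hsv[...,1]<75),45,"hole")
b=box.copy(); b[240:278,152:180]=1; comp(b&(P[...,2]>84),92,"pin")
b=box.copy(); b[195:236,262:318]=1; comp(b&(P[...,2]>41)&(P[...,2]<48),45,"lower")
go([534,-8.5,178],0)
E
```

```text
seal 118 [534.1  -8.8] [25.8 24.7] 26.5 mean [534.   -8.8]
mat 3655 [ 441.4 -298.6] [151.2 169.8] 74.7 mean [ 441.5 -298. ]
ear 219 [467.2 -30.4] [40.2 37.6] 90.0 mean [467.4 -30.5]
hole 17 [467.1 -30.4] [8.9 8.9] 44.9 mean [467.5 -30.4]
pin 42 [421.1 270.1] [15.5 15.4] 45.9 mean [421.  270.1]
lower 1393 [531.9 -34.2] [110.8 103.3] 88.2 mean [533.8 -34.9]
tool shift cm [-50.91 -46.35   0.09] wz 71.51 tilt [-0.    -0.001 -1.   ]
```

Request:
move_arm([
  {"tx": -6,"ty": -5.5,"wz": -5},
  {"tx": -12,"ty": -11,"wz": -10},
  {"tx": -18,"ty": -16.5,"wz": -16},
  {"tx": -24,"ty": -22,"wz": -22},
  {"tx": -30,"ty": -27.5,"wz": -27},
  {"tx": -36,"ty": -33,"wz": -33},
  {"tx": -42,"ty": -38.5,"wz": -39},
  {"tx": -48,"ty": -44,"wz": -45,"claw": 1},
])

```text
invalid input at $.moves[0]: expected keys tx, ty, tz, wx, wy, wz, claw
```

```bash
python3 - <<'E'
from h import *
go([534,-9,56],116.5); print(observe()["ee_pos"],observe()["joint_pos"])
E
```

```text
tool shift cm [-50.93 -46.38  12.29] wz -44.99 tilt [-0.    -0.001 -1.   ]
[198.15745654 592.53089764 178.52231592] [ 1.14239679e+00  4.91372213e-01  1.55932123e+00 -1.39218303e-05
  1.09170085e+00 -1.05620405e-01]
```

All keys are required.

Request:
move_arm([
  {"tx": -4,"ty": -3.6,"tz": 0,"wx": 0,"wy": 0,"wz": -5,"claw": 1},
  {"tx": -8,"ty": -7.3,"tz": 0,"wx": 0,"wy": 0,"wz": -10,"claw": 1},
  {"tx": -12,"ty": -11,"tz": 0,"wx": 0,"wy": 0,"wz": -16,"claw": 1},
  {"tx": -16,"ty": -14.6,"tz": 0,"wx": 0,"wy": 0,"wz": -22,"claw": 1},
  {"tx": -20,"ty": -18.2,"tz": 0,"wx": 0,"wy": 0,"wz": -28,"claw": 1},
  {"tx": -24,"ty": -22,"tz": 0,"wx": 0,"wy": 0,"wz": -34,"claw": 1},
  {"tx": -28,"ty": -25.5,"tz": 0,"wx": 0,"wy": 0,"wz": -40,"claw": 1},
  {"tx": -32,"ty": -29,"tz": 0,"wx": 0,"wy": 0,"wz": -45,"claw": 1},
])

```text
time: 1.15
ee_pos: [410.4, 214.6, 179.0]
ee_rot: [0.0, -0.231, 0.973, 0.0]
wrist_force: [1.5, -0.0, 0.4]
width: 94.9
grasp_force: 0.0
```

```bash
python3 - <<'E'
from h import *
go([534,-9,56],116.5); print(observe()["ee_pos"],observe()["joint_pos"])
E
```

```text
tool shift cm [ -1.   -25.53  12.3 ] wz 0.18 tilt [ 0.  0. -1.]
[410.36240204 214.62673991 179.00341154] [ 3.39041573e-01  2.61355062e-01  1.93956785e+00  1.17341968e-04
  9.40383368e-01 -1.69753843e+00]
```

Request:
move_arm([
  {"tx": -0.2,"ty": -4.5,"tz": 0,"wx": 0,"wy": 0,"wz": 0,"claw": 1},
  {"tx": -0.4,"ty": -9,"tz": 0,"wx": 0,"wy": 0,"wz": 0,"claw": 1},
  {"tx": -0.6,"ty": -13.5,"tz": 0,"wx": 0,"wy": 0,"wz": 0,"claw": 1},
  {"tx": -0.8,"ty": -18,"tz": 0,"wx": 0,"wy": 0,"wz": 0,"claw": 1},
  {"tx": -1,"ty": -22,"tz": 1,"wx": 0,"wy": 0,"wz": 0,"claw": 1},
  {"tx": -1,"ty": -25.5,"tz": 2,"wx": 0,"wy": 0,"wz": 0,"claw": 1},
  {"tx": -1,"ty": -25.5,"tz": 3,"wx": 0,"wy": 0,"wz": 0,"claw": 1},
  {"tx": -1,"ty": -25.5,"tz": 4,"wx": 0,"wy": 0,"wz": 0,"claw": 1},
])

```text
time: 2.15
ee_pos: [532.0, -7.1, 138.3]
ee_rot: [-0.0, -0.229, 0.973, 0.0]
wrist_force: [-0.6, -0.2, 1.0]
width: 95.1
grasp_force: 0.0
```

```bash
python3 - <<'E'
from h import *
im=get_image("wrist"); save(im,"w1.png"); P=cloud(im); m=(P[...,2]>75)&(P[...,2]<99)&(abs(P[...,0]-534)<40)&(abs(P[...,1]+9)<40)
q=P[m]; r=cv2.minAreaRect(q[:,:2].astype(np.float32)); print(len(q),r,np.median(q,0))
go([534,-9,56],116.5)
E
```

```text
541 ((535.2464599609375, -8.88405990600586), (26.71965980529785, 25.799102783203125), 26.65443229675293) [527.20470449 -13.11067968  94.50155604]
tool shift cm [-0.15 -0.33  8.12] wz 0.03 tilt [-0.002  0.001 -1.   ]
```

View pics/w1.png

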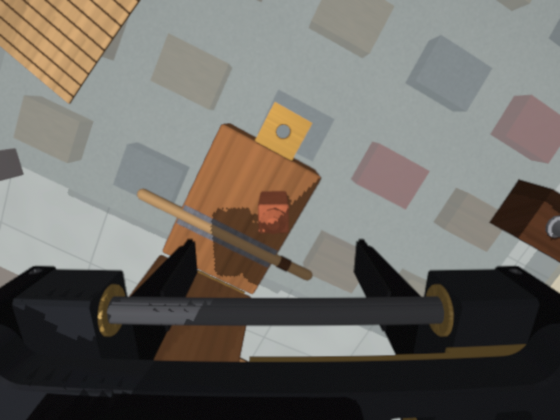

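The wrist view shows the seal square to the fingers at (273,208) and the ear hole at (283,131). I'll descend and grip.

Request:
move_arm([
  {"tx": -0.1,"ty": 0,"tz": 2,"wx": 0,"wy": 0,"wz": 0,"claw": 1},
  {"tx": -0.1,"ty": 0,"tz": 4,"wx": 0,"wy": 0,"wz": 0,"claw": 1},
  {"tx": -0.1,"ty": 0,"tz": 6.2,"wx": 0,"wy": 0,"wz": 0,"claw": 1},
  {"tx": -0.1,"ty": 0,"tz": 8.2,"wx": 0,"wy": 0,"wz": 0,"claw": 1},
  {"tx": -0.1,"ty": 0,"tz": 8.2,"wx": 0,"wy": 0,"wz": 0,"claw": 1},
  {"tx": -0.1,"ty": 0,"tz": 8.2,"wx": 0,"wy": 0,"wz": 0,"claw": -1},
  {"tx": -0.1,"ty": 0,"tz": 8.2,"wx": 0,"wy": 0,"wz": 0,"claw": -1},
  {"tx": -0.1,"ty": 0,"tz": 8.2,"wx": 0,"wy": 0,"wz": 0,"claw": -1},
], newtons=15)

```text
time: 3.2
ee_pos: [533.6, -7.0, 57.5]
ee_rot: [0.0, -0.229, 0.973, -0.0]
wrist_force: [0.8, -0.9, 0.3]
width: 70.5
grasp_force: 0.0
```

```bash
python3 - <<'E'
from h import *
o=observe();print(o["ee_pos"],o["width"],o["grasp_force"]); go([441,-298,110],116.5)
E
```

```text
[533.57701921  -7.02556689  57.49985911] 70.48371458106408 0.0
tool shift cm [ 21.27 -21.91  -5.26] wz 0.01 tilt [ 0.001 -0.    -1.   ]
```

Request:
move_arm([
  {"tx": 0,"ty": 0,"tz": 0,"wx": 0,"wy": 0,"wz": 0,"claw": -1},
  {"tx": 0,"ty": 0,"tz": 0,"wx": 0,"wy": 0,"wz": 0,"claw": -1},
  {"tx": 0,"ty": 0,"tz": 0,"wx": 0,"wy": 0,"wz": 0,"claw": -1},
  {"tx": 0,"ty": 0,"tz": 0,"wx": 0,"wy": 0,"wz": 0,"claw": -1},
  {"tx": 0,"ty": 0,"tz": 0,"wx": 0,"wy": 0,"wz": 0,"claw": -1},
  {"tx": 0,"ty": 0,"tz": 0,"wx": 0,"wy": 0,"wz": 0,"claw": -1},
  {"tx": 0,"ty": 0,"tz": 0,"wx": 0,"wy": 0,"wz": 0,"claw": -1},
  {"tx": 0,"ty": 0,"tz": 0,"wx": 0,"wy": 0,"wz": 0,"claw": -1},
])

```text
time: 4.2
ee_pos: [533.4, -7.1, 56.9]
ee_rot: [0.0, -0.229, 0.973, 0.0]
wrist_force: [0.4, 0.2, -0.8]
width: 25.7
grasp_force: 15.0
```

Request:
move_arm([
  {"tx": 0,"ty": 0,"tz": -2.5,"wx": 0,"wy": 0,"wz": 0,"claw": -1},
  {"tx": 2,"ty": -2,"tz": -5,"wx": 0,"wy": 0,"wz": 0,"claw": -1},
  {"tx": 5,"ty": -5,"tz": -5.3,"wx": 0,"wy": 0,"wz": 0,"claw": -1},
  {"tx": 9,"ty": -9,"tz": -5.3,"wx": 0,"wy": 0,"wz": 0,"claw": -1},
  {"tx": 13,"ty": -13,"tz": -5.3,"wx": 0,"wy": 0,"wz": 0,"claw": -1},
  {"tx": 17,"ty": -17,"tz": -5.3,"wx": 0,"wy": 0,"wz": 0,"claw": -1},
  {"tx": 20,"ty": -20.5,"tz": -5.3,"wx": 0,"wy": 0,"wz": 0,"claw": -1},
  {"tx": 21.3,"ty": -21.9,"tz": -5.3,"wx": 0,"wy": 0,"wz": 0,"claw": -1},
])

```text
time: 5.2
ee_pos: [445.8, -292.3, 109.2]
ee_rot: [-0.009, -0.22, 0.975, -0.007]
wrist_force: [-0.5, 0.5, -0.8]
width: 25.6
grasp_force: 15.0
```

```bash
python3 - <<'E'
from h import *
o=observe();print(o["ee_pos"],o["width"],o["grasp_force"]); go([441,-298,16.5],116.5)
E
```

```text
[ 445.78287128 -292.33826913  109.16140225] 25.591524507045612 14.977215081453323
tool shift cm [ 0.49 -0.21  9.28] wz -1.1 tilt [-0.014 -0.018 -1.   ]
```

Request:
move_arm([
  {"tx": 0,"ty": 0,"tz": 2,"wx": 0,"wy": 0,"wz": 0,"claw": -1},
  {"tx": 0,"ty": 0,"tz": 4,"wx": 0,"wy": 0,"wz": 0,"claw": -1},
  {"tx": 0,"ty": 0,"tz": 6,"wx": 0,"wy": 0,"wz": 0,"claw": -1},
  {"tx": 0,"ty": 0,"tz": 8,"wx": 0,"wy": 0,"wz": 0,"claw": -1},
  {"tx": 0,"ty": 0,"tz": 9,"wx": 0,"wy": 0,"wz": 0,"claw": -1},
  {"tx": 0,"ty": 0,"tz": 9.3,"wx": 0,"wy": 0,"wz": 0,"claw": -1},
  {"tx": 0,"ty": 0,"tz": 9.4,"wx": 0,"wy": 0,"wz": 0,"claw": -1},
  {"tx": 0,"ty": 0,"tz": 9.4,"wx": 0,"wy": 0,"wz": 0,"claw": -1},
])

```text
time: 6.2
ee_pos: [445.4, -292.1, 16.1]
ee_rot: [-0.008, -0.221, 0.975, -0.007]
wrist_force: [-0.1, 0.7, 2.6]
width: 25.4
grasp_force: 15.0
```

Request:
move_arm([
  {"tx": 0,"ty": 0,"tz": 0,"wx": 0,"wy": 0,"wz": 0,"claw": -0.3},
  {"tx": 0,"ty": 0,"tz": 0,"wx": 0,"wy": 0,"wz": 0,"claw": 0.2},
  {"tx": 0,"ty": 0,"tz": 0,"wx": 0,"wy": 0,"wz": 0,"claw": 0.2},
  {"tx": 0,"ty": 0,"tz": 0,"wx": 0,"wy": 0,"wz": 0,"claw": 0.2},
  {"tx": 0,"ty": 0,"tz": -2,"wx": 0,"wy": 0,"wz": 0,"claw": 0.2},
  {"tx": 0,"ty": 0,"tz": -5,"wx": 0,"wy": 0,"wz": 0,"claw": 0.2},
  {"tx": 0,"ty": 0,"tz": -9,"wx": 0,"wy": 0,"wz": 0,"claw": 0.2},
  {"tx": 0,"ty": 0,"tz": -13,"wx": 0,"wy": 0,"wz": 0,"claw": 0.2},
])

```text
time: 7.2
ee_pos: [447.0, -289.5, 146.5]
ee_rot: [-0.009, -0.221, 0.975, -0.007]
wrist_force: [0.2, -0.2, 0.0]
width: 57.0
grasp_force: 0.0
```

```bash
python3 - <<'E'
from h import *
o=observe();print(o["ee_pos"],o["joint_pos"],o["width"])
im=get_image("side"); P=cloud(im); q=P[(abs(P[...,0]-442)<60)&(abs(P[...,1]+296)<50)&(P[...,2]>10)&(P[...,2]<75)]
print("seal",len(q),q.min(0),q.max(0),np.median(q,0))
R=rot(); v=R.T@np.array([0,0,-1]); c=np.cross([0,0,1],v); print("tilt fix wx,wy deg",np.degrees(c).round(2))
go([710,-250,260],90)
E
```

```text
[ 447.02479858 -289.46582652  146.50560415] [-0.68538492  0.39963523  1.82191909 -0.02878997  0.91993462 -2.68462901] 56.98754231751378
seal 195 [ 433.77600106 -299.39066957   10.01031544] [ 464.09722843 -272.56282837   67.36047605] [ 449.97586851 -282.62360306   38.56939659]
tilt fix wx,wy deg [-0.92 -1.02  0.  ]
tool shift cm [-25.12  -7.79 -11.19] wz 25.57 tilt [-0.009 -0.022 -1.   ]
```

```bash
cat >> h.py <<'E'
def goR(target,yaw_y):
    from scipy.spatial.transform import Rotation as Ro
    R=rot(); p=observe()["ee_pos"]; best=None
    for a in (yaw_y,yaw_y+180):
        a=np.radians(a); y=np.array([np.cos(a),np.sin(a),0]); z=np.array([0,0,-1.]); T=np.column_stack([np.cross(y,z),y,z])
        w=Ro.from_matrix(R.T@T).as_rotvec(degrees=True)
        if best is None or np.linalg.norm(w)<np.linalg.norm(best): best=w
    print("cm",(R.T@(np.array(target)-p)/10).round(2),"w",best.round(2))
E
python3 - <<'E'
from h import *
goR([700,-200,280],60)
E
```

```text
cm [-26.34  -2.88 -13.29] w [-1.34 -0.49 55.56]
```

Request:
move_arm([
  {"tx": -1,"ty": 0,"tz": -3,"wx": -0.2,"wy": 0,"wz": 7,"claw": -1},
  {"tx": -4,"ty": -0.5,"tz": -6,"wx": -0.3,"wy": -0.1,"wz": 14,"claw": -1},
  {"tx": -8,"ty": -1,"tz": -9,"wx": -0.5,"wy": -0.2,"wz": 21,"claw": -1},
  {"tx": -12,"ty": -1.4,"tz": -12,"wx": -0.7,"wy": -0.2,"wz": 28,"claw": -1},
  {"tx": -16,"ty": -2,"tz": -13.3,"wx": -0.9,"wy": -0.3,"wz": 35,"claw": -1},
  {"tx": -20,"ty": -2.4,"tz": -13.3,"wx": -1,"wy": -0.4,"wz": 42,"claw": -1},
  {"tx": -24,"ty": -2.7,"tz": -13.3,"wx": -1.2,"wy": -0.5,"wz": 49,"claw": -1},
  {"tx": -26.3,"ty": -2.9,"tz": -13.3,"wx": -1.3,"wy": -0.5,"wz": 55.6,"claw": -1},
])

```text
time: 8.25
ee_pos: [700.1, -199.0, 272.2]
ee_rot: [-0.003, 0.261, 0.965, 0.001]
wrist_force: [0.6, -0.4, -0.1]
width: 0.5
grasp_force: 0.0
```

```bash
python3 - <<'E'
from h import *
o=observe();print(o["ee_pos"],o["joint_pos"],o["width"])
goR([720,-35,260],0)
E
```

```text
[ 700.14902194 -198.97747822  272.19227686] [-0.36822883  0.59093364  1.13037363  0.00160602  1.42671851 -1.41167117] 0.5485731942781527
cm [ 6.53 15.17  1.27] w [-0.17 -0.36 59.77]
```

Request:
move_arm([
  {"tx": 1.5,"ty": 3,"tz": 0,"wx": 0,"wy": 0,"wz": 8,"claw": -1},
  {"tx": 3,"ty": 6,"tz": 0,"wx": 0,"wy": 0,"wz": 16,"claw": -1},
  {"tx": 4.5,"ty": 9,"tz": 0,"wx": 0,"wy": 0,"wz": 24,"claw": -1},
  {"tx": 6,"ty": 12,"tz": 0,"wx": 0,"wy": 0,"wz": 32,"claw": -1},
  {"tx": 6.5,"ty": 14.5,"tz": 0,"wx": 0,"wy": 0,"wz": 40,"claw": -1},
  {"tx": 6.5,"ty": 15.2,"tz": 2,"wx": 0,"wy": 0,"wz": 48,"claw": -1},
  {"tx": 6.5,"ty": 15.2,"tz": 5,"wx": 0,"wy": 0,"wz": 54,"claw": -1},
  {"tx": 6.5,"ty": 15.2,"tz": 8,"wx": -0.2,"wy": -0.2,"wz": 59.8,"claw": -1},
])

```text
time: 9.25
ee_pos: [718.2, -35.3, 192.3]
ee_rot: [-0.001, 0.707, 0.707, 0.001]
wrist_force: [1.3, 0.1, -0.2]
width: 0.3
grasp_force: 0.0
```

```bash
python3 - <<'E'
from h import *
o=observe();print(o["ee_pos"],o["joint_pos"],o["width"])
goR([570,-35,180],0)
E
```

```text
[718.20864896 -35.33491207 192.34453606] [-0.14180514  0.62090236  1.28018762  0.00214585  1.24113667 -0.14197757] 0.34591495713947945
cm [  0.02 -14.82   1.24] w [-0.02 -0.12 -0.03]
```

Request:
move_arm([
  {"tx": 0,"ty": -1.5,"tz": 1,"wx": 0,"wy": 0,"wz": 0,"claw": -1},
  {"tx": 0,"ty": -3,"tz": 1,"wx": 0,"wy": 0,"wz": 0,"claw": -1},
  {"tx": 0,"ty": -4.5,"tz": 1,"wx": 0,"wy": 0,"wz": 0,"claw": -1},
  {"tx": 0,"ty": -6,"tz": 1,"wx": 0,"wy": 0,"wz": 0,"claw": -1},
  {"tx": 0,"ty": -7.5,"tz": 1,"wx": 0,"wy": 0,"wz": 0,"claw": -1},
  {"tx": 0,"ty": -9,"tz": 1,"wx": 0,"wy": 0,"wz": 0,"claw": -1},
  {"tx": 0,"ty": -10.5,"tz": 1,"wx": 0,"wy": 0,"wz": 0,"claw": -1},
  {"tx": 0,"ty": -12,"tz": 1,"wx": 0,"wy": 0,"wz": 0,"claw": -1},
])

```text
time: 10.25
ee_pos: [597.9, -35.8, 183.4]
ee_rot: [-0.001, 0.706, 0.708, 0.001]
wrist_force: [0.9, 0.9, 0.2]
width: 0.4
grasp_force: 0.4
```

```bash
python3 - <<'E'
from h import *
o=observe();print(o["ee_pos"],o["wrist_force"])
im=get_image("side"); save(im,"s2.png")
E
```

```text
[597.86097578 -35.8412148  183.40145512] [0.89125941 0.92252604 0.15363881]
```

View pics/s2.png

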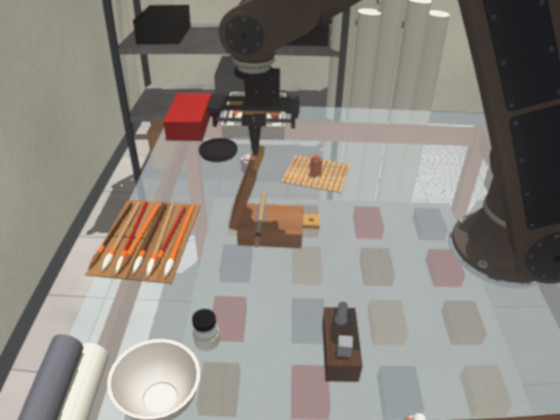

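The lid is being pushed down in front of the fingertip at (255,150), and the seal stands on the mat at (316,165). I'll push a bit further, then rise.

Request:
move_arm([
  {"tx": 0,"ty": -1.5,"tz": 0,"wx": 0,"wy": 0,"wz": 0,"claw": -1},
  {"tx": 0,"ty": -3,"tz": 0,"wx": 0,"wy": 0,"wz": 0,"claw": -1},
  {"tx": 0,"ty": -4.5,"tz": 0.5,"wx": 0,"wy": 0,"wz": 0,"claw": -1},
  {"tx": 0,"ty": -6,"tz": 1,"wx": 0,"wy": 0,"wz": 0,"claw": -1},
  {"tx": 0,"ty": -6,"tz": -3,"wx": 0,"wy": 0,"wz": 0,"claw": 0},
  {"tx": 0,"ty": -6,"tz": -6,"wx": 0,"wy": 0,"wz": 0,"claw": 0},
  {"tx": 5,"ty": -8,"tz": -6,"wx": 0,"wy": 0,"wz": 0,"claw": 0},
  {"tx": 9,"ty": -11,"tz": -6,"wx": 0,"wy": 0,"wz": 0,"claw": 0},
])

```text
time: 11.3
ee_pos: [487.0, 54.7, 243.9]
ee_rot: [-0.001, 0.707, 0.708, 0.001]
wrist_force: [0.7, 0.8, -0.2]
width: 34.7
grasp_force: 0.0
```

```bash
python3 - <<'E'
from h import *
goR([421,270,160],0)
im=get_image("side");P=cloud(im); hsv=cv2.cvtColor(im["color"],cv2.COLOR_RGB2HSV)
q=P[(abs(P[...,1]+35)<70)&(P[...,0]>420)&(P[...,0]<660)&(P[...,2]>50)&(P[...,2]<225)]; k=q[:,0].argsort()[:30]; print(q[k].mean(0), q[q[:,2].argsort()[-20:]].mean(0))
E
```

```text
cm [21.53 -6.57  8.44] w [ 0.   -0.13  0.1 ]
[517.75665804 -28.86927803 189.10458525] [523.35449838 -28.20997338 194.42945924]
```

Request:
move_arm([
  {"tx": 4,"ty": -1.2,"tz": 0,"wx": 0,"wy": 0,"wz": 0,"claw": 0.2},
  {"tx": 8,"ty": -2.4,"tz": 1,"wx": 0,"wy": 0,"wz": 0,"claw": 0.2},
  {"tx": 12,"ty": -3.6,"tz": 3,"wx": 0,"wy": 0,"wz": 0,"claw": 0.2},
  {"tx": 16,"ty": -5,"tz": 5,"wx": 0,"wy": 0,"wz": 0,"claw": 0.2},
  {"tx": 19,"ty": -6,"tz": 7,"wx": 0,"wy": 0,"wz": 0,"claw": 0.2},
  {"tx": 21,"ty": -6.5,"tz": 8.4,"wx": 0,"wy": 0,"wz": 0,"claw": 0.2},
  {"tx": 21.5,"ty": -6.6,"tz": 8.4,"wx": 0,"wy": 0,"wz": 0,"claw": 0.2},
  {"tx": 21.5,"ty": -6.6,"tz": 8.4,"wx": 0,"wy": 0,"wz": 0,"claw": 0.2},
])

```text
time: 12.35
ee_pos: [421.6, 268.5, 160.9]
ee_rot: [-0.001, 0.706, 0.708, 0.001]
wrist_force: [0.1, 0.6, 0.5]
width: 57.3
grasp_force: 0.0
```

```bash
python3 - <<'E'
from h import *
im=get_image("wrist"); save(im,"w2.png"); P=cloud(im)
def near(P,tag):
    m=(P[...,2]>82)&(P[...,2]<97)&(abs(P[...,0]-421)<25)&(abs(P[...,1]-270)<25); q=P[m]
    print(tag,len(q), cv2.minEnclosingCircle(q[:,:2].astype(np.float32)) if len(q) else "", q.mean(0) if len(q) else "")
near(P,"w"); near(cloud(get_image("side")),"s")
print(observe()["ee_pos"]); goR([421,270,57],0)
E
```

```text
w 312 ((423.3001708984375, 270.7168273925781), 8.847735404968262) [423.35075706 271.65251469  91.43486316]
s 90 ((423.57501220703125, 272.6329040527344), 10.488160133361816) [423.9237353  273.68475641  89.25602854]
[421.86082487 268.15188792 160.97863264]
cm [ 0.16 -0.09 10.4 ] w [ 0.03 -0.14  0.11]
```

View pics/w2.png

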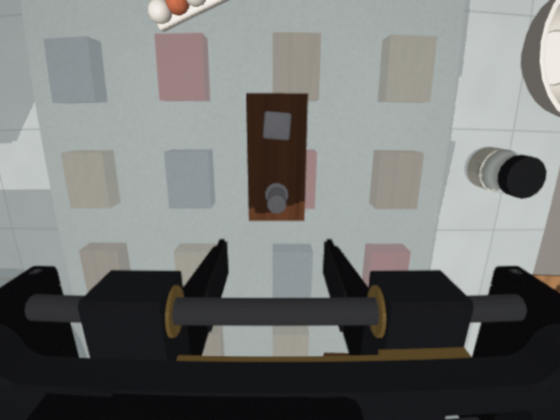

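The wrist view shows the round head at (277,195) between and in line with the fingers, with the square pin at (277,125) clear of them.

Request:
move_arm([
  {"tx": 0.2,"ty": 0,"tz": 3,"wx": 0,"wy": 0,"wz": 0,"claw": 0},
  {"tx": 0.2,"ty": 0,"tz": 6,"wx": 0,"wy": 0,"wz": 0,"claw": 0},
  {"tx": 0.2,"ty": 0,"tz": 9,"wx": 0,"wy": 0,"wz": 0,"claw": 0},
  {"tx": 0.2,"ty": 0,"tz": 10.3,"wx": 0,"wy": 0,"wz": 0,"claw": 0},
  {"tx": 0.2,"ty": 0,"tz": 10.3,"wx": 0,"wy": 0,"wz": 0,"claw": -0.3},
  {"tx": 0.2,"ty": 0,"tz": 10.3,"wx": 0,"wy": 0,"wz": 0,"claw": -1},
  {"tx": 0.2,"ty": 0,"tz": 10.3,"wx": 0,"wy": 0,"wz": 0,"claw": -1},
  {"tx": 0.2,"ty": 0,"tz": 10.3,"wx": 0,"wy": 0,"wz": 0,"claw": -1},
], newtons=30)

```text
time: 13.45
ee_pos: [421.7, 271.1, 57.9]
ee_rot: [-0.001, 0.706, 0.708, 0.001]
wrist_force: [0.5, -0.3, -0.3]
width: 13.0
grasp_force: 0.0
```

Request:
move_arm([
  {"tx": 0,"ty": 0,"tz": 0,"wx": 0,"wy": 0,"wz": 0,"claw": -1},
  {"tx": 0,"ty": 0,"tz": 0,"wx": 0,"wy": 0,"wz": 0,"claw": -1},
  {"tx": 0,"ty": 0,"tz": 0,"wx": 0,"wy": 0,"wz": 0,"claw": -1},
  {"tx": 0,"ty": 0,"tz": -1,"wx": 0,"wy": 0,"wz": 0,"claw": -1},
  {"tx": 0,"ty": 0,"tz": -3,"wx": 0,"wy": 0,"wz": 0,"claw": -1},
  {"tx": 0,"ty": 0,"tz": -5,"wx": 0,"wy": 0,"wz": 0,"claw": -1},
  {"tx": 0,"ty": 0,"tz": -7,"wx": 0,"wy": 0,"wz": 0,"claw": -1},
  {"tx": 0,"ty": 0,"tz": -8,"wx": 0,"wy": 0,"wz": 0,"claw": -1},
], newtons=30)

```text
time: 14.45
ee_pos: [421.7, 271.0, 138.8]
ee_rot: [-0.001, 0.706, 0.708, 0.001]
wrist_force: [0.6, -0.4, 0.1]
width: 0.7
grasp_force: 0.0
```

```bash
python3 - <<'E'
from h import *
print(observe()["ee_pos"],observe()["width"])
P=cloud(get_image("side"))
q=P[(abs(P[...,0]-422)<15)&(abs(P[...,1]-270)<15)&(P[...,2]>82)&(P[...,2]<140)]
for z in range(82,140,8):
    s=q[(q[:,2]>z)&(q[:,2]<z+8)]
    if len(s): print(z,len(s),s.min(0).round(1),s.max(0).round(1))
im=get_image("top"); T=cloud(im); hsv=cv2.cvtColor(im["color"],cv2.COLOR_RGB2HSV)
m=np.zeros(T.shape[:2],bool); m[225:260,270:310]=1; m&=(hsv[...,1]>110)&(hsv[...,0]>15)&(hsv[...,0]<32)
q=T[m]; print("ear",len(q),np.nanmedian(q,0).round(1), np.nanmin(q,0).round(1),np.nanmax(q,0).round(1))
cv2.imwrite("pics/t3.png",cv2.resize(im["color"][130:270,130:330,::-1],None,fx=4,fy=4))
goR([466,-30,160],0)
E
```

```text
[421.71167213 270.95586789 138.78496036] 0.6866366742879602
82 38 [415.6 267.3  82.7] [431.9 281.2  90. ]
90 48 [415.6 264.1  90.1] [431.9 280.2  93.9]
ear 241 [470.9 -32.1  67.8] [448.7 -52.9  -4.2] [488.8 -10.6  72.7]
cm [-30.1    4.35  -2.25] w [ 0.08 -0.17  0.15]
```

View pics/t3.png

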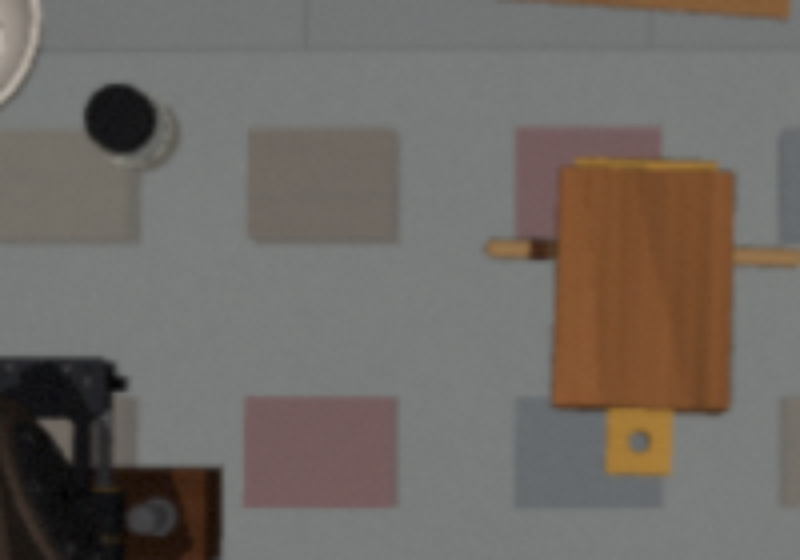

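The crop shows the lid folded down with the upper hole at crop (640,441). It also shows the pin still in the stand at crop (150,517), so the grasp missed. I'll find out why.

```bash
python3 - <<'E'
from h import *
im=get_image("wrist"); P=cloud(im); p=observe()["ee_pos"]; print(p, observe()["joint_pos"])
R=cv2.Rodrigues(np.array(im["rvec"],float))[0]; print("cam",(-R.T@np.array(im["tvec"])).round(1), R[2].round(3))
for z in (0,-47,-69):
    pr=cv2.projectPoints(np.array([p+[0,0,z]]),np.array(im["rvec"],float),np.array(im["tvec"],float),K(im),np.array(im["dist"],float))[0]; print(z,pr.ravel().round(1))
for a,b in((82,97),(70,82),(56,70),(47,53)):
    m=(P[...,2]>a)&(P[...,2]<b)&(abs(P[...,0]-421)<40)&(abs(P[...,1]-270)<45); v,u=np.where(m); q=P[m]
    if len(q): print(a,b,len(q),q.min(0).round(1),q.max(0).round(1),"px",u.mean().round(),v.mean().round())
save(im,"w3.png")
E
```

```text
[421.49786118 270.82610201 137.59603774] [0.43794811 0.36778193 1.90777071 0.00263585 0.86466296 0.43367214]
cam [421.5 351.3 344.8] [ 0.003 -0.287 -0.958]
0 [274.2 232.8]
-47 [274.3 212.8]
-69 [274.3 205.6]
82 97 364 [415.2 262.3  82. ] [431.7 279.4  94. ] px 276.0 212.0
70 82 63 [414.9 272.7  70.1] [431.3 279.6  81.9] px 276.0 201.0
56 70 64 [414.6 271.8  56.2] [431.6 279.3  69.8] px 276.0 197.0
47 53 3952 [393.3 240.4  47.9] [453.5 315.   52.9] px 276.0 190.0
```

View pics/w3.png

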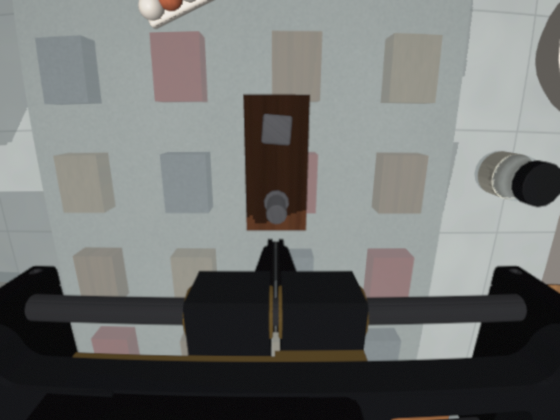

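The closed fingertips show at (275,240) and the pin head at (276,212). I'll measure where the fingers really are in the depth data.

```bash
python3 - <<'E'
from h import *
for n in("wrist","side","top"):
    P=cloud(get_image(n)); m=(P[...,2]>125)&(P[...,2]<215)&(abs(P[...,0]-421)<60)&(abs(P[...,1]-270)<60); q=P[m]
    for z in range(125,215,10):
        s=q[(q[:,2]>=z)&(q[:,2]<z+10)]
        if len(s): print(n,z,len(s),s.min(0).round(1),s.max(0).round(1))
E
```

```text
wrist 165 17 [417.6 280.  172.3] [425.8 282.  175. ]
wrist 175 119 [415.6 279.8 175.2] [427.8 282.3 185. ]
wrist 185 214 [413.8 279.5 185.1] [430.1 282.3 194.9]
wrist 195 293 [413.1 279.5 195.1] [430.8 282.5 205. ]
wrist 205 344 [412.2 279.4 205. ] [431.7 282.3 214.9]
side 165 8 [418.9 279.4 171.8] [427.2 283.1 175. ]
side 175 30 [416.7 259.8 175.4] [429.9 282.7 184.7]
side 185 48 [414.5 259.5 185.2] [430.7 283.6 194.7]
side 195 53 [413.4 261.6 195.5] [432.1 283.  205. ]
side 205 63 [413.1 262.  205. ] [433.3 283.  214.9]
top 165 1 [415.2 257.7 174.1] [415.2 257.7 174.1]
```

The fingertips are really at z≈171 where the state reports 138, so the true tip is about 33 mm above the reported TCP. The first descent therefore stopped above the pin's head. I'll open and go down that much further.

Request:
move_arm([
  {"tx": 0,"ty": 0.1,"tz": 0,"wx": 0,"wy": 0,"wz": 0,"claw": 0},
  {"tx": 0,"ty": 0.1,"tz": 0,"wx": 0,"wy": 0,"wz": 0,"claw": 0},
  {"tx": 0,"ty": 0.1,"tz": 0,"wx": 0,"wy": 0,"wz": 0,"claw": 0},
  {"tx": 0,"ty": 0.1,"tz": 0,"wx": 0,"wy": 0,"wz": 0,"claw": 0},
  {"tx": 0,"ty": 0.1,"tz": 2,"wx": 0,"wy": 0,"wz": 0,"claw": 0},
  {"tx": 0,"ty": 0.1,"tz": 4,"wx": 0,"wy": 0,"wz": 0,"claw": 0},
  {"tx": 0,"ty": 0.1,"tz": 6,"wx": 0,"wy": 0,"wz": 0,"claw": 0},
  {"tx": 0,"ty": 0.1,"tz": 8,"wx": 0,"wy": 0,"wz": 0,"claw": 0},
], newtons=30)

```text
time: 15.75
ee_pos: [422.5, 271.0, 56.8]
ee_rot: [-0.001, 0.706, 0.708, 0.001]
wrist_force: [0.6, -0.7, -0.7]
width: 47.5
grasp_force: 0.0
```

```bash
python3 - <<'E'
from h import *
print(observe()["ee_pos"],observe()["wrist_force"])
for n in("wrist","side"):
    P=cloud(get_image(n)); m=(P[...,2]>70)&(P[...,2]<130)&(abs(P[...,0]-421)<60)&(abs(P[...,1]-270)<30); q=P[m]
    for z in range(70,130,10):
        s=q[(q[:,2]>=z)&(q[:,2]<z+10)]; 
        for nm,t in (("L",s[s[:,0]<410]),("pin",s[abs(s[:,0]-422)<11]),("R",s[s[:,0]>434])):
            if len(t): print(n,z,nm,len(t),t.min(0).round(1),t.max(0).round(1))
E
```

```text
[422.49202315 271.01936462  56.82392836] [ 0.56689941 -0.73324208 -0.74736386]
wrist 70 pin 141 [414.4 271.9  70.1] [431.3 279.4  79.9]
wrist 80 pin 168 [414.5 267.4  80.2] [431.6 279.8  89.9]
wrist 90 L 101 [394.5 260.2  91.8] [399.3 282.2  99.8]
wrist 90 pin 617 [414.8 262.4  90. ] [431.9 279.3  94.4]
wrist 90 R 105 [446.6 259.3  91.6] [451.3 282.6 100. ]
wrist 100 L 174 [391.9 259.3 100.1] [399.4 282.7 109.9]
wrist 100 R 161 [446.2 259.6 100. ] [454.  282.4 109.9]
wrist 110 L 236 [391.1 259.6 110. ] [399.3 282.4 120. ]
wrist 110 R 227 [446.2 259.8 110. ] [454.3 282.5 119.9]
wrist 120 L 282 [389.9 259.7 120. ] [399.3 282.2 130. ]
wrist 120 R 258 [446.1 259.6 120.1] [455.6 282.4 130. ]
side 70 pin 40 [414.4 270.   70.4] [432.6 280.8  79.9]
side 80 L 1 [395.  281.5  89.9] [395.  281.5  89.9]
side 80 pin 44 [415.3 263.2  80.4] [431.9 281.2  90. ]
side 90 L 18 [393.5 260.7  90.3] [398.8 283.5  99.8]
side 90 pin 48 [416. 264.  90.] [432.2 280.4  94. ]
side 90 R 12 [446.9 278.5  90.2] [451.3 283.2  99.5]
side 100 L 28 [391.3 259.9 100.6] [399.1 284.2 109.6]
side 100 R 16 [446.7 261.3 100.7] [454.3 283.6 109.1]
side 110 L 28 [390.6 263.  110.1] [398.8 282.9 119.8]
side 110 R 19 [446.8 266.9 110.5] [455.2 283.  117.9]
side 120 L 37 [388.8 259.8 120.1] [398.8 283.  129.8]
side 120 R 21 [447.7 273.4 120.1] [456.3 283.6 129.2]
```

Request:
move_arm([
  {"tx": 0,"ty": 0,"tz": 1,"wx": 0,"wy": 0,"wz": 0,"claw": 0},
  {"tx": 0,"ty": 0,"tz": 2,"wx": 0,"wy": 0,"wz": 0,"claw": 0},
  {"tx": 0,"ty": 0,"tz": 2.8,"wx": 0,"wy": 0,"wz": 0,"claw": 0},
  {"tx": 0,"ty": 0,"tz": 2.8,"wx": 0,"wy": 0,"wz": 0,"claw": -1},
  {"tx": 0,"ty": 0,"tz": 2.8,"wx": 0,"wy": 0,"wz": 0,"claw": -1},
  {"tx": 0,"ty": 0,"tz": 2.8,"wx": 0,"wy": 0,"wz": 0,"claw": -1},
  {"tx": 0,"ty": 0,"tz": 2.8,"wx": 0,"wy": 0,"wz": 0,"claw": -1},
  {"tx": 0,"ty": 0,"tz": 2.8,"wx": 0,"wy": 0,"wz": 0,"claw": -1},
], newtons=40)

```text
time: 16.85
ee_pos: [422.6, 271.1, 29.6]
ee_rot: [-0.001, 0.706, 0.708, 0.001]
wrist_force: [-0.2, 0.7, 2.8]
width: 17.5
grasp_force: 40.0
```

Request:
move_arm([
  {"tx": 0,"ty": 0,"tz": 0,"wx": 0,"wy": 0,"wz": 0,"claw": -1},
  {"tx": 0,"ty": 0,"tz": 0,"wx": 0,"wy": 0,"wz": 0,"claw": -1},
  {"tx": 0,"ty": 0,"tz": -1.5,"wx": 0,"wy": 0,"wz": 0,"claw": -1},
  {"tx": 0,"ty": 0,"tz": -4,"wx": 0,"wy": 0,"wz": 0,"claw": -1},
  {"tx": 0,"ty": 0,"tz": -7,"wx": 0,"wy": 0,"wz": 0,"claw": -1},
  {"tx": 0,"ty": 0,"tz": -10,"wx": 0,"wy": 0,"wz": 0,"claw": -1},
  {"tx": 0,"ty": 0,"tz": -12,"wx": 0,"wy": 0,"wz": 0,"claw": -1},
  {"tx": 0,"ty": 0,"tz": -12,"wx": 0,"wy": 0,"wz": 0,"claw": -1},
], newtons=40)

```text
time: 17.85
ee_pos: [422.9, 271.0, 151.0]
ee_rot: [-0.0, 0.706, 0.708, 0.002]
wrist_force: [0.4, -0.7, -0.7]
width: 17.1
grasp_force: 40.0
```

```bash
python3 - <<'E'
from h import *
p=observe()["ee_pos"];print(p,observe()["width"],rot()[:,2])
for n in("wrist","side"):
    P=cloud(get_image(n)); m=(P[...,2]>75)&(P[...,2]<200)&(abs(P[...,0]-421)<14)&(abs(P[...,1]-270)<16); q=P[m]
    for z in range(75,200,6):
        t=q[(q[:,2]>=z)&(q[:,2]<z+6)]
        if len(t): print(n,z,len(t),t.min(0).round(1),t.max(0).round(1))
im=get_image("top"); T=cloud(im); hsv=cv2.cvtColor(im["color"],cv2.COLOR_RGB2HSV)
b=np.zeros(T.shape[:2],bool); b[225:262,270:310]=1; m=b&(hsv[...,1]>110)&(hsv[...,0]>15)&(hsv[...,0]<32)
n,l,s,c=cv2.connectedComponentsWithStats(m.astype(np.uint8)); k=1+np.argmax(s[1:,4]); cnt=(l==k).astype(np.uint8)
zt=np.nanmedian(T[cnt>0][:,2]); print("ear z",zt)
hull=cv2.convexHull(cv2.findContours(cnt,0,1)[0][0]); f=cv2.fillPoly(cnt.copy()*0,[hull],1); f=cv2.erode(f,np.ones((7,7)))
hm=(f>0)&(cnt==0); v,u=np.where(hm); w=np.clip(110-hsv[v,u,1].astype(float),1,None); print("hole px",len(u),(u*w).sum()/w.sum(),(v*w).sum()/w.sum())
print(ray(im,((u*w).sum()/w.sum(),(v*w).sum()/w.sum()),zt).round(2))
ys,xs=np.where(cnt>0); ww=np.array([ray(im,(a,bb),zt)[:2] for a,bb in zip(xs,ys)],np.float32); print("ear rect",cv2.minAreaRect(ww))
E
```

```text
[422.91384644 271.03479916 151.01661288] 17.074088291273327 [ 0.00247291  0.00336903 -0.99999127]
wrist 129 21 [419.4 270.9 131.2] [428.6 275.5 134.8]
wrist 135 39 [418.7 271.2 135.4] [428.4 275.5 140.9]
wrist 141 33 [418.7 271.4 141.5] [428.3 275.6 147. ]
wrist 147 34 [419.6 273.3 147.2] [427.4 275.4 152.8]
wrist 153 4 [422.4 275.  153.6] [425.2 275.2 154.3]
wrist 171 262 [412.9 268.6 172.1] [433.9 282.2 177. ]
wrist 177 92 [415.  272.4 177. ] [432.5 281.2 182.9]
wrist 183 135 [410.2 271.2 183. ] [434.8 282.3 188.9]
wrist 189 181 [410.3 272.1 189. ] [434.9 282.3 195. ]
wrist 195 194 [408.1 271.4 195.1] [434.8 282.4 200. ]
side 123 3 [421.7 269.3 127.8] [428.4 273.7 128.1]
side 129 13 [420.2 272.3 129.7] [427.4 275.2 135. ]
side 135 12 [419.1 272.7 136. ] [428.1 276.5 141. ]
side 141 15 [419.9 270.8 141.4] [428.5 276.1 146.5]
side 147 15 [419.1 270.4 147. ] [428.6 277.1 152.7]
side 153 13 [419.  269.4 153.1] [428.  276.  158.7]
side 159 10 [420.2 271.5 159.3] [428.4 276.6 164. ]
side 165 8 [412.7 273.8 169.9] [428.3 281.  170.7]
side 171 53 [412.5 267.7 171.2] [434.7 282.7 177. ]
side 177 24 [415.3 273.2 177.4] [430.9 279.8 182.9]
side 183 31 [410.6 273.1 183.3] [433.2 282.3 188.6]
side 189 42 [410.8 271.2 189. ] [434.1 282.9 195. ]
side 195 35 [408.1 274.  195. ] [434.8 282.3 199.9]
ear z 67.8761966848297
hole px 21 289.17952218430037 240.04163822525598
[468.41 -30.13  67.88]
ear rect ((468.5297546386719, -30.935302734375), (36.88179397583008, 39.25490188598633), 89.9679183959961)
```

The pin is held upright with its tip at z≈127. I'll move beside the hole and measure the hole with the wrist camera, so its error largely cancels.

Request:
move_arm([
  {"tx": -4,"ty": 0.6,"tz": 0,"wx": 0,"wy": 0,"wz": 0,"claw": -1},
  {"tx": -9,"ty": 1.2,"tz": 0,"wx": 0,"wy": 0,"wz": 0,"claw": -1},
  {"tx": -14,"ty": 2,"tz": 0,"wx": 0,"wy": 0,"wz": 0,"claw": -1},
  {"tx": -19,"ty": 2.7,"tz": 0,"wx": 0,"wy": 0,"wz": 0,"claw": -1},
  {"tx": -24,"ty": 3.5,"tz": 0,"wx": 0,"wy": 0,"wz": 0,"claw": -1},
  {"tx": -28.5,"ty": 4,"tz": 0,"wx": 0,"wy": 0,"wz": 0,"claw": -1},
  {"tx": -32,"ty": 4.4,"tz": 0,"wx": 0,"wy": 0,"wz": 0,"claw": -1},
  {"tx": -34.6,"ty": 4.7,"tz": 0,"wx": 0,"wy": 0,"wz": 0,"claw": -1},
])

```text
time: 19.0
ee_pos: [470.0, -76.5, 147.6]
ee_rot: [-0.002, 0.707, 0.708, 0.0]
wrist_force: [0.2, -1.4, -0.8]
width: 17.3
grasp_force: 40.0
```

Request:
move_arm([
  {"tx": 0,"ty": 0,"tz": 0,"wx": 0,"wy": 0,"wz": 0,"claw": -1},
  {"tx": 0,"ty": 0,"tz": 0,"wx": 0,"wy": 0,"wz": 0,"claw": -1},
  {"tx": 0,"ty": 0,"tz": 0,"wx": 0,"wy": 0,"wz": 0,"claw": -1},
  {"tx": 0,"ty": 0,"tz": 0,"wx": 0,"wy": 0,"wz": 0,"claw": -1},
  {"tx": 0,"ty": 0,"tz": 0,"wx": 0,"wy": 0,"wz": 0,"claw": -1},
  {"tx": 0,"ty": 0,"tz": 0,"wx": 0,"wy": 0,"wz": 0,"claw": -1},
  {"tx": 0,"ty": 0,"tz": 0,"wx": 0,"wy": 0,"wz": 0,"claw": -1},
  {"tx": 0,"ty": 0,"tz": 0,"wx": 0,"wy": 0,"wz": 0,"claw": -1},
])

```text
time: 20.0
ee_pos: [470.3, -75.1, 148.6]
ee_rot: [-0.001, 0.706, 0.708, 0.001]
wrist_force: [-0.6, -0.1, -1.0]
width: 17.2
grasp_force: 40.0
```

```bash
cat > hole.py <<'E'
from h import *
p=observe()["ee_pos"]; print("ee",p.round(2),"tilt",rot()[:,2].round(4))
im=get_image("wrist"); T=cloud(im); hsv=cv2.cvtColor(im["color"],cv2.COLOR_RGB2HSV)
near=(abs(T[...,0]-469)<32)&(abs(T[...,1]+30)<32)
m=near&(hsv[...,1]>110)&(hsv[...,0]>14)&(hsv[...,0]<34)&(T[...,2]>60)&(T[...,2]<75)
cnt=m.astype(np.uint8); v,u=np.where(m); print("ear",len(u),"u",u.min(),u.max(),"v",v.min(),v.max())
cs,h=cv2.findContours(cnt,cv2.RETR_CCOMP,cv2.CHAIN_APPROX_NONE)
q=T[m]; A=np.c_[q[:,:2],np.ones(len(q))]; pl=np.linalg.lstsq(A,q[:,2],rcond=None)[0]; print("slope",pl[:2].round(3))
for c,hh in zip(cs,h[0]):
    if hh[3]>=0 and len(c)>12:
        z=pl@[469,-30,1]; (a,b),ax,_=cv2.fitEllipse(c); 
        for _ in range(3): w=ray(im,(a,b),z); z=pl@[w[0],w[1],1]
        print("hole px",round(a,1),round(b,1),np.round(ax,1),"world",w.round(2))
for nm,P in(("w",T),("s",cloud(get_image("side")))):
    q=P[(abs(P[...,0]-p[0])<9)&(abs(P[...,1]-p[1])<9)&(P[...,2]>p[2]-23)&(P[...,2]<p[2]+8)]
    for z in (-23,-12,-1):
        t=q[(q[:,2]-p[2]>z)&(q[:,2]-p[2]<z+11)]
        if len(t): print(nm,"pin rel",z,len(t),"x",((t[:,0].min()+t[:,0].max())/2-p[0]).round(2),"y",(t[:,1].max()-5-p[1]).round(2), (t.max(0)-t.min(0)).round(1))
save(im,"w4.png")
E
python3 hole.py
```

```text
ee [470.35 -75.11 148.64] tilt [-2.0e-04  2.1e-03 -1.0e+00]
ear 1709 u 255 299 v 134 179
slope [-0.066 -0.003]
hole px 275.0 155.3 [15.  15.4] world [470.41 -30.36  68.77]
w pin rel -23 46 x 0.67 y -0.56 [9.9 4.7 8.8]
w pin rel -12 63 x 0.6 y -0.55 [ 9.6  4.  10.6]
w pin rel -1 23 x 0.93 y -0.4 [7.  2.2 4.2]
s pin rel -23 15 x 0.71 y 2.75 [9.4 8.1 9.3]
s pin rel -12 16 x 0.32 y 1.05 [ 7.4  5.9 10.8]
s pin rel -1 14 x 0.94 y 2.17 [7.1 6.5 8.5]
```

Request:
move_arm([
  {"tx": 1,"ty": 0,"tz": 0,"wx": 0,"wy": 0,"wz": 0,"claw": -1},
  {"tx": 2.5,"ty": 0,"tz": 0,"wx": 0,"wy": 0,"wz": 0,"claw": -1},
  {"tx": 4,"ty": -0.1,"tz": 1,"wx": 0,"wy": 0,"wz": 0,"claw": -1},
  {"tx": 4.5,"ty": -0.1,"tz": 2,"wx": 0,"wy": 0,"wz": 0,"claw": -1},
  {"tx": 4.5,"ty": -0.1,"tz": 3,"wx": 0,"wy": 0,"wz": 0,"claw": -1},
  {"tx": 4.5,"ty": -0.1,"tz": 4,"wx": 0,"wy": 0,"wz": 0,"claw": -1},
  {"tx": 4.5,"ty": -0.1,"tz": 4.5,"wx": 0,"wy": 0,"wz": 0,"claw": -1},
  {"tx": 4.5,"ty": -0.1,"tz": 4.5,"wx": 0,"wy": 0,"wz": 0,"claw": -1},
])

```text
time: 21.1
ee_pos: [469.1, -30.2, 103.4]
ee_rot: [-0.001, 0.706, 0.708, 0.0]
wrist_force: [-0.2, -1.1, -1.1]
width: 17.1
grasp_force: 40.0
```

```bash
python3 hole.py; python3 - <<'E'
from h import *
im=get_image("wrist"); cv2.imwrite("pics/w5.png",cv2.resize(im["color"][120:280,180:380,::-1],None,fx=3.5,fy=3.5))
E
```

```text
ee [469.11 -30.22 103.35] tilt [-0.001   0.0023 -1.    ]
ear 1772 u 253 303 v 192 242
slope [-0.062 -0.03 ]
w pin rel -23 45 x 0.64 y -0.45 [9.9 4.9 8.2]
w pin rel -12 65 x 0.59 y -0.22 [ 9.6  4.5 10. ]
w pin rel -1 23 x 0.92 y -0.38 [7.  1.8 5.3]
s pin rel -23 17 x 0.69 y 2.22 [ 9.3  7.1 10.9]
s pin rel -12 15 x 0.41 y 1.39 [ 7.3  5.7 10.5]
s pin rel -1 11 x 1.05 y 1.08 [7.  4.5 7.5]
```

View pics/w5.png

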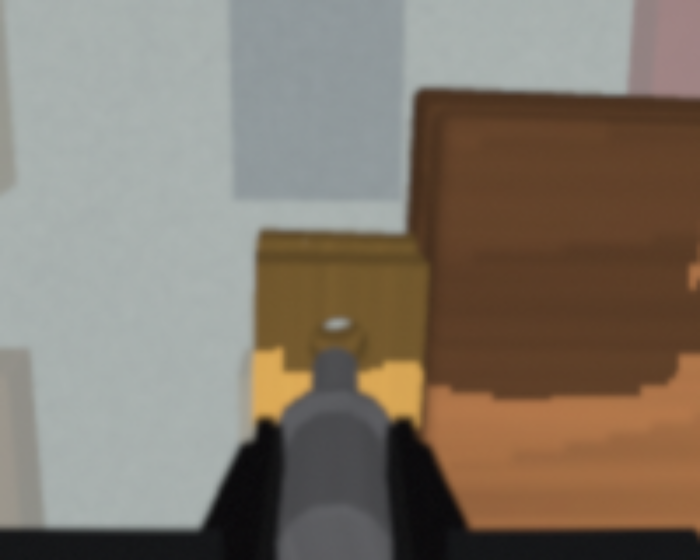

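The crop shows the pin tip lined up with the hole (tip x≈336, hole ≈338), so I'll insert it gently.

Request:
move_arm([
  {"tx": 0.03,"ty": 0,"tz": 0.5,"wx": 0,"wy": 0,"wz": 0,"claw": -1},
  {"tx": 0.03,"ty": 0,"tz": 0.9,"wx": 0,"wy": 0,"wz": 0,"claw": -1},
  {"tx": 0.03,"ty": 0,"tz": 1.2,"wx": 0,"wy": 0,"wz": 0,"claw": -1},
  {"tx": 0.03,"ty": 0,"tz": 1.5,"wx": 0,"wy": 0,"wz": 0,"claw": -1},
  {"tx": 0.03,"ty": 0,"tz": 1.8,"wx": 0,"wy": 0,"wz": 0,"claw": -1},
  {"tx": 0.03,"ty": 0,"tz": 2.1,"wx": 0,"wy": 0,"wz": 0,"claw": -1},
  {"tx": 0.03,"ty": 0,"tz": 2.4,"wx": 0,"wy": 0,"wz": 0,"claw": -1},
  {"tx": 0.03,"ty": 0,"tz": 2.4,"wx": 0,"wy": 0,"wz": 0,"claw": -1},
])

```text
time: 22.25
ee_pos: [469.1, -29.6, 79.5]
ee_rot: [-0.001, 0.706, 0.708, 0.001]
wrist_force: [-1.0, -0.1, -0.3]
width: 17.3
grasp_force: 40.0
```

Request:
move_arm([
  {"tx": 0,"ty": 0,"tz": 0.4,"wx": 0,"wy": 0,"wz": 0,"claw": -1},
  {"tx": 0,"ty": 0,"tz": 0.8,"wx": 0,"wy": 0,"wz": 0,"claw": -1},
  {"tx": 0,"ty": 0,"tz": 1.2,"wx": 0,"wy": 0,"wz": 0,"claw": -1},
  {"tx": 0,"ty": 0,"tz": 1.6,"wx": 0,"wy": 0,"wz": 0,"claw": -1},
  {"tx": 0,"ty": 0,"tz": 2,"wx": 0,"wy": 0,"wz": 0,"claw": -1},
  {"tx": 0,"ty": 0,"tz": 2.4,"wx": 0,"wy": 0,"wz": 0,"claw": -1},
  {"tx": 0,"ty": 0,"tz": 2.6,"wx": 0,"wy": 0,"wz": 0,"claw": -1},
  {"tx": 0,"ty": 0,"tz": 2.6,"wx": 0,"wy": 0,"wz": 0,"claw": -1},
])

```text
time: 23.25
ee_pos: [469.2, -29.6, 53.6]
ee_rot: [-0.001, 0.706, 0.708, 0.001]
wrist_force: [0.7, -0.8, -0.4]
width: 17.6
grasp_force: 40.0
```

Request:
move_arm([
  {"tx": 0,"ty": 0,"tz": 0.3,"wx": 0,"wy": 0,"wz": 0,"claw": -1},
  {"tx": 0,"ty": 0,"tz": 0.6,"wx": 0,"wy": 0,"wz": 0,"claw": -1},
  {"tx": 0,"ty": 0,"tz": 0.9,"wx": 0,"wy": 0,"wz": 0,"claw": -1},
  {"tx": 0,"ty": 0,"tz": 1.1,"wx": 0,"wy": 0,"wz": 0,"claw": -1},
  {"tx": 0,"ty": 0,"tz": 1.3,"wx": 0,"wy": 0,"wz": 0,"claw": -1},
  {"tx": 0,"ty": 0,"tz": 1.5,"wx": 0,"wy": 0,"wz": 0,"claw": -1},
  {"tx": 0,"ty": 0,"tz": 1.6,"wx": 0,"wy": 0,"wz": 0,"claw": -1},
  {"tx": 0,"ty": 0,"tz": 1.6,"wx": 0,"wy": 0,"wz": 0,"claw": -1},
])

```text
time: 24.25
ee_pos: [469.1, -29.5, 37.7]
ee_rot: [-0.001, 0.706, 0.708, 0.001]
wrist_force: [-3.1, 0.1, 4.1]
width: 17.4
grasp_force: 40.0
```

```bash
python3 hole.py | head -4; python3 - <<'E'
from h import *
o=observe(); print(o["wrist_force"],o["ee_pos"])
E
```

```text
ee [469.13 -29.55  37.69] tilt [-4.0e-04  2.1e-03 -1.0e+00]
ear 30 u 248 309 v 217 250
slope [-0.245 -0.064]
s pin rel -23 5 x 0.72 y -0.27 [7.  2.  3.7]
[-2.31749832  0.22284197  3.97629039] [469.22008739 -29.53844803  37.7721546 ]
```

Request:
move_arm([
  {"tx": 0,"ty": 0,"tz": 0.05,"wx": 0,"wy": 0,"wz": 0,"claw": -1},
  {"tx": 0,"ty": 0,"tz": 0.1,"wx": 0,"wy": 0,"wz": 0,"claw": -1},
  {"tx": 0,"ty": 0,"tz": 0.15,"wx": 0,"wy": 0,"wz": 0,"claw": -1},
  {"tx": 0,"ty": 0,"tz": 0.2,"wx": 0,"wy": 0,"wz": 0,"claw": -1},
  {"tx": 0,"ty": 0,"tz": 0.2,"wx": 0,"wy": 0,"wz": 0,"claw": -1},
  {"tx": 0,"ty": 0,"tz": 0.2,"wx": 0,"wy": 0,"wz": 0,"claw": -1},
  {"tx": 0,"ty": 0,"tz": 0.2,"wx": 0,"wy": 0,"wz": 0,"claw": -1},
  {"tx": 0,"ty": 0,"tz": 0.2,"wx": 0,"wy": 0,"wz": 0,"claw": -1},
], newtons=60)

```text
time: 25.35
ee_pos: [469.2, -29.6, 36.4]
ee_rot: [-0.001, 0.706, 0.708, 0.001]
wrist_force: [-5.4, -0.1, 15.9]
width: 17.0
grasp_force: 60.0
```

Request:
move_arm([
  {"tx": 0,"ty": -0.03,"tz": 0.05,"wx": 0,"wy": 0,"wz": 0,"claw": -1},
  {"tx": 0,"ty": -0.05,"tz": 0.1,"wx": 0,"wy": 0,"wz": 0,"claw": -1},
  {"tx": 0,"ty": -0.05,"tz": 0.1,"wx": 0,"wy": 0,"wz": 0,"claw": -1},
  {"tx": 0,"ty": -0.05,"tz": 0.1,"wx": 0,"wy": 0,"wz": 0,"claw": -1},
  {"tx": 0,"ty": -0.05,"tz": 0.1,"wx": 0,"wy": 0,"wz": 0,"claw": -1},
  {"tx": 0,"ty": -0.05,"tz": 0.1,"wx": 0,"wy": 0,"wz": 0,"claw": -1},
  {"tx": 0,"ty": -0.05,"tz": 0.1,"wx": 0,"wy": 0,"wz": 0,"claw": -1},
  {"tx": 0,"ty": -0.05,"tz": 0.1,"wx": 0,"wy": 0,"wz": 0,"claw": -1},
], newtons=60)

```text
time: 26.35
ee_pos: [469.2, -29.6, 36.1]
ee_rot: [-0.0, 0.706, 0.708, 0.001]
wrist_force: [-5.9, 0.9, 26.9]
width: 17.0
grasp_force: 60.0
```

```bash
python3 - <<'E'
from h import *
for n in("wrist","side","top"):
    P=cloud(get_image(n)); q=P[(P[...,0]>492)&(P[...,0]<632)&(abs(P[...,1]+34)<48)&(P[...,2]>55)&(P[...,2]<85)]
    if len(q)>30:
        c=np.linalg.lstsq(np.c_[q[:,0]-638,np.ones(len(q))],q[:,2],rcond=None)[0]; print(n,len(q),"slope",c.round(4), "x",q[:,0].min().round(),q[:,0].max().round())
    r=P[(P[...,0]>445)&(P[...,0]<492)&(abs(P[...,1]+30)<22)&(P[...,2]>25)&(P[...,2]<75)]; print(" ear z",np.percentile(r[:,2],[5,50,90]).round(1) if len(r) else "", len(r))
o=observe(); print(o["wrist_force"],o["ee_pos"],o["width"])
T=cloud(get_image("side")); q=T[(abs(T[...,0]-445)<20)&(abs(T[...,1]+291)<20)&(T[...,2]>10)&(T[...,2]<75)]; print("seal",q.min(0).round(),q.max(0).round())
E
```

```text
wrist 21792 slope [3.00000e-03 6.56432e+01] x 492.0 632.0
 ear z [38.5 57.1 64.8] 2641
side 1504 slope [2.00000e-03 6.39108e+01] x 492.0 632.0
 ear z [34.9 54.9 65.6] 314
top 1151 slope [3.50000e-03 6.49097e+01] x 493.0 632.0
 ear z  0
[-7.14165151  1.51053672 26.42386467] [469.20768757 -29.61321676  36.09840767] 16.822093549971644Traceback (most recent call last):
  File "<stdin>", line 8, in <module>
    return umr_minimum(a, axis, None, out, keepdims, initial, where)
ValueError: zero-size array to reduction operation minimum which has no identity
```

The lid slope is about 0, so the press is shut under 26 N, with the pin tip at z≈12. One quick check of the seal from above, then I hand in.

```bash
python3 - <<'E'
from h import *
T=cloud(get_image("top")); q=T[(abs(T[...,0]-445)<30)&(abs(T[...,1]+291)<30)&(T[...,2]>35)&(T[...,2]<80)]
print("seal",len(q),q.min(0).round() if len(q) else "",q.max(0).round() if len(q) else "")
if len(q)>40: print(finish_job())
E
```

```text
seal 115 [ 430. -306.   36.] [ 460. -276.   69.]
the job is handed in; nothing more can be done
None
```

I handed the job in with the seal stone upright on the mat and the press shut under about 26 N. The round-headed pin is through both ears with its collar seated and its tip about 12 mm above the counter; no verdict came back. The first pin grasp missed because the real fingertips sit about 33 mm above the reported TCP, and correcting for that fixed it.

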